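# Load a casting mould into its spring holder

## Task

Get the small metal mould ready for pouring: lift it out of its plywood rack, where only its two ends can be gripped, stand it upright on the bare bench and let go, then take it again by its broad sides so that the ends are free. Push the holder's spring gate back with the mould's end, keep it open while you lower the mould fully down onto the holder's base between gate and end stop, then let go so that the gate clamps it squarely against the stop, pour hole up. Leave the pot and the bottles nearby where they stand.

Things in the scene. Friction and masses are not known exactly. Their poses are not given: they have to be found in the camera images.
- mould: Closed two-part aluminium mould, a block 64 mm long (its x), 30 mm wide (y), 40 mm high (z), 0.08 to 0.17 kg, rigid. Dark parting line round its middle, dark pour hole in its top. Origin: centre of its underside, z up. Ends: the two small faces across x; broad sides: the 64 x 40 mm faces across y. Starts upright in the rack. Either end may face the gate.
- rack: Fixed plywood rack. Origin: centre of its underside, on the bench. Base 52 (x) x 60 (y) x 10 mm; on it two cheeks 50 mm long (x), 6 mm thick, up to z = 52 mm, 34 mm apart. The mould stands between them on the base, its x along the rack's x (it may sit 1 to 2 mm off-centre): its broad sides are covered, its ends overhang the base and are free.
- holder: Fixed spring holder on a plywood base (x -48 to +102, y +-31 mm, top at z = 8 mm). Origin on the bench under the middle of the seat; +x points from end stop to gate, z up. The seated mould has its x along this x and its origin at x = 0, y = 0 (about 4 mm play), z = 8 mm. Rear post and spring barrel at x 61 to 97 mm, up to z = 66 mm. Both y sides of the seat are open for fingers.
- stop_face (a point): Middle of the top edge of the end stop's face, at holder x = -32, y = 0, z = 22 mm. The aluminium stop reaches back to x = -48 mm, y +-25 mm, top at z = 22 mm. Two guide lugs run from the face to x = -20 mm, also up to z = 22 mm, inner faces at y = +-19 mm, outer +-25 mm.
- gate_face (a point): Middle of the gate's flat upright face that looks towards the end stop (holder's -x). The gate is a steel plate 8 mm thick, 36 mm wide (y), from z = 9 to 66 mm; this point is at holder x = 18 mm + joint value, y = 0, z = 40 mm.
- gate (a joint): Slide of the spring gate along the holder's +x, in m. 0 = at rest (50 mm between gate and end stop, less than the mould's length); 0.014 = with the mould clamped; 0.030 = fully back. A spring returns it: about 2.3 N at 0, 4.4 N at 0.014, 6.8 N at 0.030.
- pigment_pot: Bystander: small black-and-white pigment pot with black cap, 29 mm across, 52 mm high, loose. Origin at the centre of its underside.
- dropper_bottle: Bystander: small white dropper bottle, 20 mm across, 67 mm high, loose. Origin at the centre of its underside.
- glass_bottle: Bystander: clear conical glass bottle, 57 mm across its foot, 104 mm high, loose. Origin at the centre of its underside.

How it is judged:
By the outcome, as a careful person would: the job done as asked, in the order asked, and still so for the second after the job is handed in, with the robot touching nothing.
It also fails if it takes over 58 s, if anything falls off the work surface, if the arm or the gripper's body presses on something with over 40 N, if the wrist force passes 120 N, or if a joint passes its speed limit or range.

## Robot

A 6-joint arm with a two-finger parallel gripper is mounted at the origin on the work surface; the furniture and walls round the work are solid. World frame = base frame: x ahead of the robot, y to its left, z up, the work surface at z = 0. Lengths are in m, angles in degrees, forces in N, time in s.
With the tool pointing down it reaches from about 0.3 to 0.75 m from the base axis. Payload 8.5 kg.
Tool frame: the origin (TCP) lies on the centre line of the jaws, within the pads' length; the fingertips stand 11 mm ahead of it and the grasp point (between the pads) lies 8 mm behind it; z points along the fingers, y is the line along which they close (so a half turn about z gives the same grasp; the last joint's range is limited). The gripper opens to 85 mm and grips with 20 to 120 N. Pads are 22 mm wide; open, the fingers measure 114 mm over their backs; the gripper's body (76 mm by 85 mm) begins 54 mm behind the grasp point. The pads swing forward as they close: fully open they stand 13 mm farther back than shut.
Start: joints at [60.258, 21.807, 74.336, -0, 83.858, -12.336], TCP at [0.165, 0.525, 0.242] pointing down, gripper open.
Joint ranges: [-178.18, 178.18], [-50.72, 133.34], [12.68, 142.11], [-81.47, 261.47], [9.98, 163.14], [-165.26, 165.26]. Speed limits (degrees/s): [136.94, 136.94, 180, 180, 180, 180].

## Interface

Orientations are given as a 3x3 rotation matrix whose columns are the frame's x, y, z axes.
In Python, from rig import env gives the robot as it stands.
- The arm moves only by the tool hand_motion, called by a JSON object that holds its "api" and its "payload", one argument or row to a line. Schema: {"type":"object","properties":{"moves":{"type":"array","items":{"type":"array","prefixItems":[{"type":"array","items":{"type":"number"},"minItems":3,"maxItems":3},{"type":"number"},{"type":"number"}],"minItems":3,"maxItems":3},"minItems":1,"maxItems":10},"grip_force":{"type":"number"},"only":{"type":"string"},"quiet":{"type":"boolean"},"lines":{"type":"string"}},"required":["moves"],"additionalProperties":false}. moves is a list of rows, 1 to 10 of them, each written [[dx, dy, dz], turn, opening]: dx, dy, dz in shares of the most that a row can go, 1 being 50 mm, then a turn about the tool's z in degrees, then the finger opening in m; each row shifts and turns the commanded pose from where the row before left it, along the tool's axes as they then stand; what a row does not reach is not made up. A row lasts 1/10 s, in which the tool goes at most 0.05 m and 8.59 degrees, less where a joint would pass 70% of its speed; a pose out of reach is approached as far as the arm can. The fingers move at their own pace and stop on an object; grip_force is the grip in N (left out, the last holds). Time passes only in rows, so rows that do not move let the fingers close. The tool returns the time, the measured TCP pose, the force, the opening and the grip force at its end. only (a regular expression) keeps the lines of the reply that match it, lines (a string "A,B") keeps lines A to B, and quiet returns only ok. Input that does not fit is refused with a message, and nothing moves.
- env.observe(): the state, without advancing time (a new reading comes with each control period).
- env.get_image(name): name is "scene" or "top"; returns a dict with "pixels" (480x640x3 uint8, red, green, blue), "K" (3x3 intrinsics, pixels), "extrinsics" (4x4, takes a point from world to camera coordinates). Camera axes: x right, y down, z forward; pixel columns grow to the right and rows downward; lengths in m; the calibration is good to about 2 mm. A picture is of the moment at which its call begins. There is no depth.
- env.close_job(): hands the job in; it is judged then, once.
The state is a dict: "time_s": time; "q": joint angles; "qvel": joint speeds; "joint_efforts": joint torques, N m; "position": TCP position; "tool_rot": TCP orientation; "ft_force": force on the tool from outside, world axes, zero at the start; "wrist_torque": the same for the moment, N m; "grip_width": finger opening in m; "gripper_force": force on a finger pad.
Only numpy, scipy, OpenCV 4.12 (cv2) and the standard library are available. Lean on these libraries where they do the work, as an engineer would, in place of code of your own. Each camera call takes 0.05 s, during which the arm holds its last target. There are 200 camera calls.

## Working session

There is one attempt and no reset: what is moved stays moved. The work goes in short steps, Python scripts to look and compute and a tool call to move; the robot and the scene stay as the last step left them, time stands still between calls to the robot, and variables do not carry over. Pictures are saved under pics/ and viewed, at most 10 in all, crops included, and the job is handed in when it is done.

```bash
ls; mkdir -p pics
```

Run:
```python
from rig import env
import cv2, numpy as np
for n in ("scene","top"):
    im=env.get_image(n); cv2.imwrite(f"pics/{n}0.png",im["pixels"][:,:,::-1]); print(n,im["K"],im["extrinsics"])
s=env.observe(); print(s["time_s"],s["position"],s["tool_rot"],s["grip_width"])
```

```text
pics
rig.py
scene [[528.17676719   0.         321.93066294]
 [  0.         528.17676719 239.98421894]
 [  0.           0.           1.        ]] [[ 0.6763087  -0.73637281 -0.01901639 -0.28169226]
 [-0.44992451 -0.39250928 -0.80218726  0.31450409]
 [ 0.58324478  0.55108217 -0.59676962  0.84526458]
 [ 0.          0.          0.          1.        ]]
top [[511.58894481   0.         317.05468523]
 [  0.         511.58894481 240.32616705]
 [  0.           0.           1.        ]] [[ 0.00272108 -0.99997028  0.00721351  0.05865531]
 [-0.99249067 -0.00358274 -0.12226788  0.47191838]
 [ 0.12229009 -0.00682664 -0.99247092  1.08957969]
 [ 0.          0.          0.          1.        ]]
0.1 [0.16441523 0.5245966  0.24177478] [[-9.54199901e-01  2.99169029e-01 -6.64627379e-04]
 [ 2.99169623e-01  9.54199266e-01 -1.13886755e-03]
 [ 2.93473059e-04 -1.28554363e-03 -9.99999131e-01]] 0.08548685152849861
```

View pics/scene0.png

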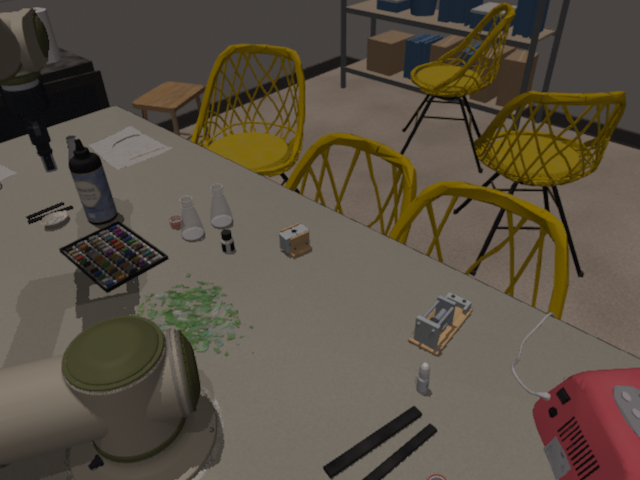

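View pics/top0.png

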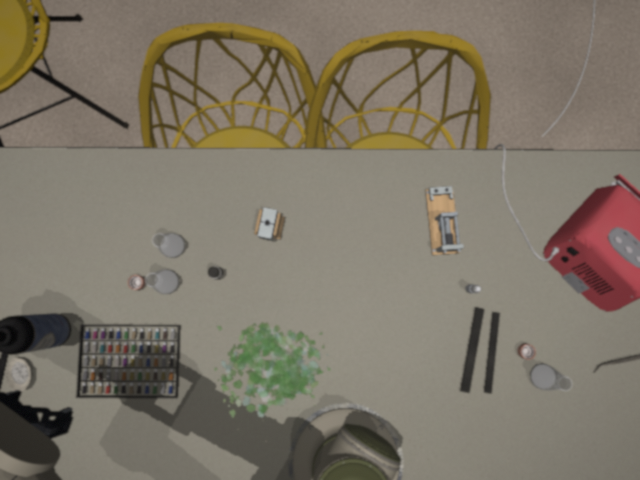

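The scene picture shows the rack with the mould near (295,240) and the holder near (440,322). In the top picture they are near (268,223) and (444,221), the pot is at (216,272) and the dropper bottle at (473,288). I'll enlarge these areas.

Run:
```python
import cv2, numpy as np
t=cv2.imread("pics/top0.png"); s=cv2.imread("pics/scene0.png")
def crop(im,x,y,w,h,k):
    c=cv2.resize(im[y:y+h,x:x+w],None,fx=k,fy=k,interpolation=cv2.INTER_CUBIC)
    for i in range(0,w,10):
        cv2.line(c,(i*k,0),(i*k,5),(0,0,255),1); cv2.putText(c,str(x+i),(i*k,14),0,.3,(0,0,255),1)
    for i in range(0,h,10):
        cv2.line(c,(0,i*k),(5,i*k),(0,0,255),1); cv2.putText(c,str(y+i),(6,i*k+4),0,.3,(0,0,255),1)
    return c
A=np.hstack([crop(t,240,195,60,60,6),crop(t,410,175,73,60,6)])
a=crop(t,415,180,60,80,7);b=crop(t,245,200,50,50,7)
o=np.zeros((600,800,3),np.uint8); o[:560,:420]=a; o[:350,430:780]=b
cv2.imwrite("pics/topc.png",o)
a=crop(s,405,290,75,65,7)[:,:525]; b=crop(s,275,220,40,40,6)
o=np.zeros((600,800,3),np.uint8); o[:455,:525]=a; o[:240,535:775]=b
cv2.imwrite("pics/scenec.png",o)
```

```text
(no output)
```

View pics/topc.png

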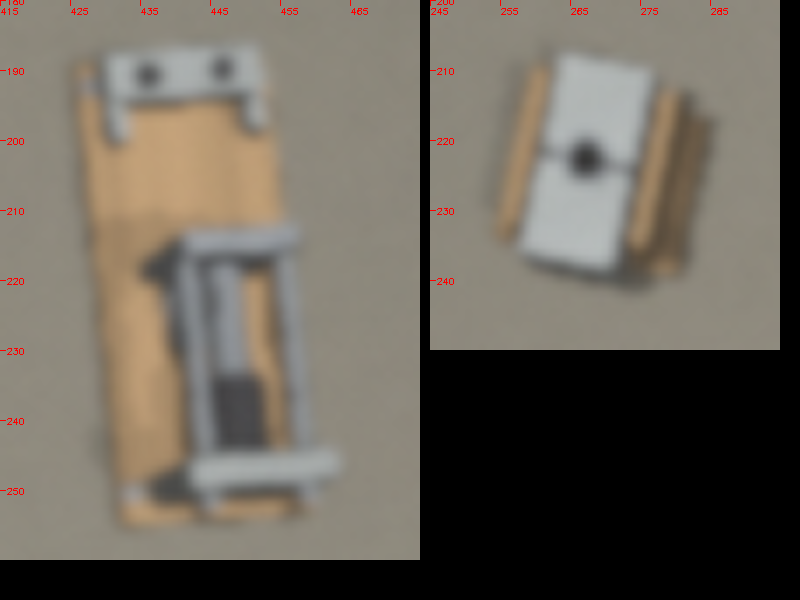

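View pics/scenec.png

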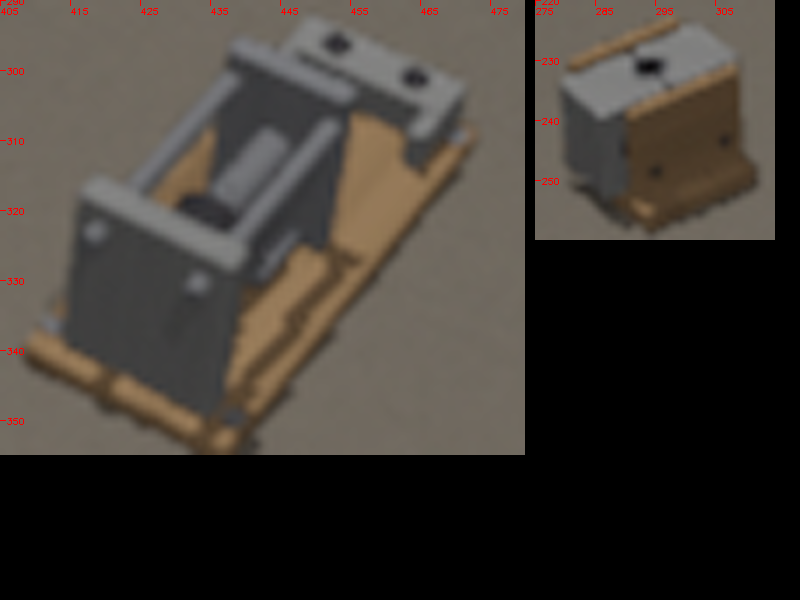

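The holder crop shows the stop at the image top with its back corners near (430,188) and (452,186). The gate's top edge runs (441,213)–(457.5,212.5), so holder +x points towards the robot. The mould hole is at (267.4,222.9), and its top corners are (263,207), (277,210), (271,238.5) and (258,235.5). Next I'll fit the poses with both cameras.

Run:
```python
from rig import env
import numpy as np
from scipy.optimize import least_squares
cam={n:env.get_image(n) for n in("scene","top")}
for n in cam: E=cam[n]["extrinsics"]; print(n,-E[:3,:3].T@E[:3,3])
def proj(n,P):
    E=cam[n]["extrinsics"];p=P@E[:3,:3].T+E[:3,3];p=p@cam[n]["K"].T;return p[:,:2]/p[:,2:]
def px(u,v,k,x,y): return ((u+.5)/k-.5+x,(v+.5)/k-.5+y)
T=lambda u,v:("top",)+px(u,v,7,415,180)
S=lambda u,v:("scene",)+px(u,v,7,405,290)
M=lambda u,v:("top",)+px(u,v,7,245,200)
N=lambda u,v:("scene",)+px(u,v,6,275,220)
H=[((-48,-25,22),T(105,55)),((-48,25,22),T(262,46)),((18,-18,66),T(180,234)),((18,18,66),T(299,227)),((102,-31,8),T(120,525)),((-48,-31,8),T(75,65)),
((102,31,8),S(240,432)),((102,-31,8),S(28,333)),((-48,31,8),S(475,135)),((-48,-25,22),S(303,18)),((-48,25,22),S(467,85)),((18,-18,66),S(238,38)),((18,18,66),S(355,90))]
# mould: x up in image (away from robot)
Mo=[((32,15,40),M(128,52)),((32,-15,40),M(225,68)),((-32,-15,40),M(185,270)),((-32,15,40),M(90,248)),((0,0,40),M(157,160)),
((-32,15,40),N(27,77)),((-32,-15,40),N(92,120)),((32,-15,40),N(203,50)),((32,15,40),N(150,24)),((0,0,40),N(115,67))]
def fit(D,z,y0,x0):
    P=np.array([d[0] for d in D])/1e3; uv=np.array([d[1][1:] for d in D]); ns=[d[1][0] for d in D]
    def res(p,raw=0):
        c,s=np.cos(p[2]),np.sin(p[2]);W=P@np.array([[c,-s,0],[s,c,0],[0,0,1]]).T+[p[0],p[1],z]
        r=np.array([proj(n,w[None])[0] for n,w in zip(ns,W)])-uv
        return r if raw else r.ravel()
    for sub in("both","top","scene"):
        idx=[i for i,n in enumerate(ns) if sub in("both",n)]
        o=least_squares(lambda p:res(p,1)[idx].ravel(),[*x0,y0],loss="soft_l1")
        print(sub,o.x[:2],np.degrees(o.x[2]),"rms",np.sqrt(2*o.cost/len(idx)))
        if sub=="both":print(np.round(res(o.x,1),1).tolist())
fit(H,0,np.pi,(.45,-.2)); fit(Mo,.010,0,(.45,.15))
```

```text
scene [-0.16098212 -0.54979498  0.75136262]
top [0.33497019 0.0677825  1.13865351]
both [ 0.54625043 -0.21812675] 184.5352448694158 rms 1.0423544483345561
[[-0.5, 0.1], [-0.7, -0.2], [-0.2, -0.1], [-0.4, -0.3], [0.2, 0.5], [-0.3, 0.3], [-1.4, 3.1], [-0.8, 1.9], [1.0, -0.7], [1.0, -0.6], [0.4, 0.0], [0.3, -0.4], [0.9, 0.1]]
top [ 0.54622631 -0.21886009] 183.84261760019322 rms 0.24813741262158864
scene [ 0.54629509 -0.21738727] 185.3593963186419 rms 1.2684135327489858
both [0.50772311 0.16855027] -8.70769750310368 rms 1.0648094026821804
[[-0.5, -0.2], [-0.6, -0.4], [0.2, -0.2], [-0.0, 0.8], [-0.2, -0.1], [-0.2, 1.1], [-3.4, -0.1], [0.8, 0.9], [1.8, -0.5], [0.4, 0.4]]
top [0.50771516 0.16810009] -10.262632826193409 rms 0.3111615714742016
scene [0.50841141 0.1693028 ] -1.4203636239781896 rms 1.0547080621125569
```

The top fit is consistent at 0.25–0.3 px: mould about (0.508, 0.168) with yaw −10.3°, holder about (0.546, −0.219) with yaw about 184°. The scene fit agrees on position to within 1.5 mm. With the tool down, tool-y yaw = q1−q6. I'll turn it to −10.5° and travel above the rack.

Create go.py:
```python
import sys,numpy as np
from rig import env
# usage: go.py x y z yaw(of tool y) -> remaining delta in tool axes
s=env.observe();R=s["tool_rot"];t=np.array([float(v) for v in sys.argv[1:4]])
y=np.degrees(np.arctan2(R[1,1],R[0,1]))
print("d tool",np.round(R.T@(t-s["position"]),4),"yaw",round(y,2),"turn",round((y-float(sys.argv[4])+180)%360-180,2),"f",np.round(s["ft_force"],1),"t",s["time_s"],"w",round(s["grip_width"],4))
```

```text
(no output)
```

{"api": "hand_motion", "payload": {
  "moves": [
    [[0, 0, 0], 8.3, 0.085],
    [[0, 0, 0], 8.3, 0.085],
    [[0, 0, 0], 8.3, 0.085],
    [[0, 0, 0], 8.3, 0.085],
    [[0, 0, 0], 8.3, 0.085],
    [[0, 0, 0], 8.3, 0.085],
    [[0, 0, 0], 8.3, 0.085],
    [[0, 0, 0], 8.3, 0.085],
    [[0, 0, 0], 8.3, 0.085],
    [[0, 0, 0], 8.4, 0.085]
  ],
  "grip_force": 50
}}

```text
time_s: 1.2
position: [0.1645, 0.5247, 0.2421]
tool_rot: [[0.188, 0.982, -0.0], [0.982, -0.188, -0.0], [-0.0, -0.0, -1.0]]
ft_force: [-0.9, 0.7, 1.2]
grip_width: 0.0852
gripper_force: 0.0
```

```bash
python3 go.py 0.5077 0.1681 0.12 -10.5
```

```text
d tool [-0.2856  0.4042  0.1222] yaw -10.85 turn -0.35 f [-0.9  0.7  1.2] t 1.2 w 0.0852
```

The rows are not in the units I measure in: shifts go in shares of 50 mm. I convert before sending: 0.04 m is 0.8, -0.028 m is -0.56.

{"api": "hand_motion", "payload": {
  "moves": [
    [[-0.56, 0.8, 0.04], 0, 0.085],
    [[-0.56, 0.8, 0.04], 0, 0.085],
    [[-0.56, 0.8, 0.04], 0, 0.085],
    [[-0.56, 0.8, 0.04], 0, 0.085],
    [[-0.56, 0.8, 0.04], 0, 0.085],
    [[-0.56, 0.8, 0.04], 0, 0.085],
    [[-0.56, 0.8, 0.04], 0, 0.085],
    [[-0.56, 0.8, 0.1], 0, 0.085],
    [[-0.56, 0.8, 0.1], 0, 0.085],
    [[-0.56, 0.8, 0.1], 0, 0.085]
  ]
}}

```text
time_s: 2.2
position: [0.5079, 0.1748, 0.2131]
tool_rot: [[0.183, 0.983, -0.0], [0.983, -0.183, 0.0], [0.0, -0.0, -1.0]]
ft_force: [0.7, 1.1, -0.4]
grip_width: 0.0852
gripper_force: 0.0
```

```bash
python3 go.py 0.5077 0.1681 0.12 -10.5
```

```text
d tool [-0.0066  0.001   0.0931] yaw -10.52 turn -0.02 f [ 0.7  1.1 -0.4] t 2.2 w 0.0852
```

To row units: 0.03 m is 0.6, 0.025 m is 0.5.

{"api": "hand_motion", "payload": {
  "moves": [
    [[-0.07, 0, 0.4], 0, 0.085],
    [[-0.06, 0.02, 0.6], 0, 0.085],
    [[0, 0, 0.6], 0, 0.085],
    [[0, 0, 0.5], 0, 0.085],
    [[0, 0, 0.3], 0, 0.085],
    [[0, 0, 0], 0, 0.085]
  ]
}}

```text
time_s: 2.8
position: [0.5055, 0.1698, 0.0914]
tool_rot: [[0.182, 0.983, -0.004], [0.983, -0.182, -0.0], [-0.001, -0.004, -1.0]]
ft_force: [-0.2, 0.4, 0.7]
grip_width: 0.085
gripper_force: 0.0
```

```bash
python3 go.py 0.5077 0.1681 0.029 -10.5
```

Run:
```python
from rig import env
import cv2
p=env.get_image("scene")["pixels"][150:290,210:400,::-1]
cv2.imwrite("pics/s1.png",cv2.resize(p,None,fx=4,fy=4,interpolation=cv2.INTER_CUBIC))
```

```text
d tool [-0.0012  0.0027  0.0624] yaw -10.51 turn -0.01 f [-0.2  0.4  0.7] t 2.8 w 0.085
```

View pics/s1.png

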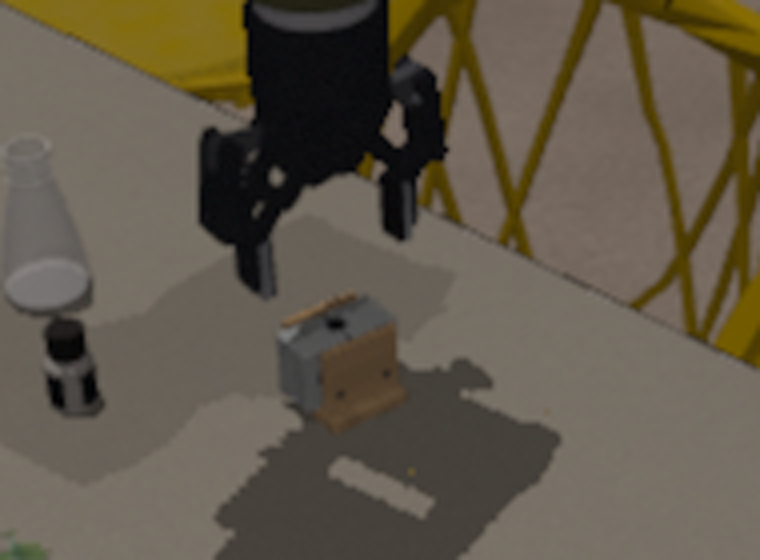

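The fingers straddle the mould along its length. The near finger is at (255,270) and the far one at (398,210), with the block between them at (337,360), and the pot is clear. I'll descend and grip.

{"api": "hand_motion", "payload": {
  "moves": [
    [[-0.02, 0.05, 0.2], 0, 0.085],
    [[0, 0, 0.3], 0, 0.085],
    [[0, 0, 0.3], 0, 0.085],
    [[0, 0, 0.24], 0, 0.085],
    [[0, 0, 0.16], 0, 0.085],
    [[0, 0, 0.04], 0, 0.085],
    [[0, 0, 0], 0, 0.085]
  ]
}}

```text
time_s: 3.55
position: [0.509, 0.1686, 0.0314]
tool_rot: [[0.182, 0.983, 0.0], [0.983, -0.182, 0.0], [0.0, 0.0, -1.0]]
ft_force: [0.2, 0.1, 0.1]
grip_width: 0.0848
gripper_force: 0.0
```

```bash
python3 go.py 0.5077 0.1681 0.029 -10.5
```

```text
d tool [-0.0007 -0.0012  0.0024] yaw -10.5 turn -0.0 f [0.2 0.1 0.1] t 3.55 w 0.0848
```

{"api": "hand_motion", "payload": {
  "moves": [
    [[0, 0, 0], 0, 0.058],
    [[0, 0, 0], 0, 0.058],
    [[0, 0, 0], 0, 0.058],
    [[0, 0, 0], 0, 0.058],
    [[0, 0, 0], 0, 0.058],
    [[0, 0, 0], 0, 0.058]
  ],
  "grip_force": 40
}}

```text
time_s: 4.15
position: [0.5092, 0.1686, 0.032]
tool_rot: [[0.182, 0.983, 0.001], [0.983, -0.182, 0.0], [0.0, 0.001, -1.0]]
ft_force: [-0.6, 0.2, 6.3]
grip_width: 0.0633
gripper_force: 44.8
```

```bash
python3 go.py 0.5077 0.1681 0.029 -10.5
```

```text
d tool [-0.0008 -0.0013  0.003 ] yaw -10.5 turn -0.0 f [-0.6  0.2  6.3] t 4.15 w 0.0633
```

{"api": "hand_motion", "payload": {
  "moves": [
    [[0, 0, -0.08], 0, 0.058],
    [[0, 0, -0.2], 0, 0.058],
    [[0, 0, -0.4], 0, 0.058],
    [[0, 0, -0.5], 0, 0.058],
    [[0, 0, -0.5], 0, 0.058],
    [[0, 0, -0.4], 0, 0.058],
    [[0, 0, -0.2], 0, 0.058],
    [[0, 0, 0], -7.25, 0.058],
    [[0, 0, 0], -7.25, 0.058],
    [[0, 0, 0], 0, 0.058]
  ]
}}

```text
time_s: 5.15
position: [0.5086, 0.1685, 0.1451]
tool_rot: [[-0.071, 0.997, -0.001], [0.997, 0.071, -0.0], [-0.0, -0.001, -1.0]]
ft_force: [0.9, 0.5, -1.1]
grip_width: 0.063
gripper_force: 44.4
```

```bash
python3 go.py 0.52 -0.03 0.146 4
```

Run:
```python
from rig import env
import cv2
p=env.get_image("scene")["pixels"][130:290,210:400,::-1]
cv2.imwrite("pics/s2.png",cv2.resize(p,None,fx=3,fy=3,interpolation=cv2.INTER_CUBIC))
```

```text
d tool [-0.1988 -0.0026 -0.0008] yaw 4.05 turn 0.05 f [ 0.9  0.5 -1.1] t 5.15 w 0.063
```

View pics/s2.png

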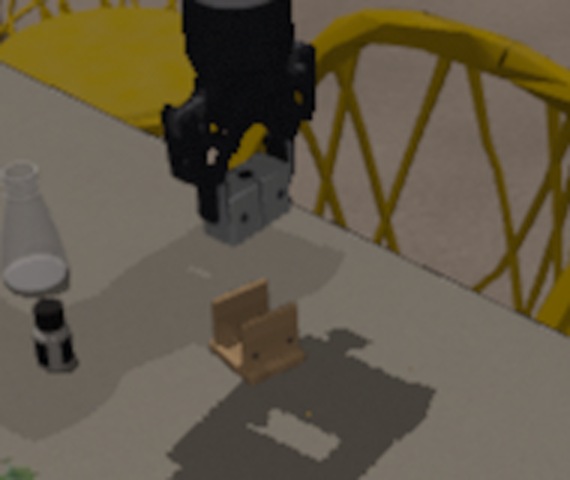

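The mould hangs level in the fingers by its ends at (245,200), with the pour hole up. The rack is empty at (255,330) and the bystanders are untouched. I'll carry it to the bare bench.

To row units: -0.04 m is -0.8, -0.035 m is -0.7.

{"api": "hand_motion", "payload": {
  "moves": [
    [[-0.2, 0, 0], 0, 0.058],
    [[-0.5, 0, 0], 0, 0.058],
    [[-0.7, 0, 0], 0, 0.058],
    [[-0.8, 0, 0], 0, 0.058],
    [[-0.7, 0, 0], 0, 0.058],
    [[-0.6, 0, 0], 0, 0.058],
    [[-0.36, 0, 0], 0, 0.058],
    [[-0.12, -0.04, 0.2], 0, 0.058],
    [[0, 0, 0.4], 0, 0.058],
    [[0, 0, 0.5], 0, 0.058]
  ]
}}

```text
time_s: 6.2
position: [0.5205, -0.0301, 0.0896]
tool_rot: [[-0.068, 0.998, 0.001], [0.998, 0.068, -0.0], [-0.0, 0.001, -1.0]]
ft_force: [-0.0, -0.5, -1.6]
grip_width: 0.0634
gripper_force: 44.4
```

{"api": "hand_motion", "payload": {
  "moves": [
    [[0, 0, 0.5], 0, 0.058],
    [[0, 0, 0.4], 0, 0.058],
    [[0, 0, 0.2], 0, 0.058],
    [[0, 0, 0], 0, 0.058],
    [[0, 0, 0], 0, 0.058]
  ]
}}

```text
time_s: 6.7
position: [0.5209, -0.03, 0.0358]
tool_rot: [[-0.069, 0.998, 0.001], [0.998, 0.069, -0.0], [-0.0, 0.001, -1.0]]
ft_force: [-0.3, -0.2, -1.0]
grip_width: 0.0633
gripper_force: 44.4
```

```bash
python3 go.py 0.52 -0.03 0.022 4
```

```text
d tool [ 0.0001 -0.0009  0.0138] yaw 3.98 turn -0.02 f [-0.3 -0.2 -1. ] t 6.7 w 0.0633
```

{"api": "hand_motion", "payload": {
  "moves": [
    [[0, 0, 0.12], 0, 0.058],
    [[0, 0, 0.08], 0, 0.058],
    [[0, 0, 0.04], 0, 0.058],
    [[0, 0, 0], 0, 0.058]
  ]
}}

```text
time_s: 7.1
position: [0.5206, -0.0301, 0.0232]
tool_rot: [[-0.07, 0.998, -0.0], [0.998, 0.07, 0.0], [0.0, -0.0, -1.0]]
ft_force: [1.0, -0.4, -1.4]
grip_width: 0.0633
gripper_force: 44.4
```

{"api": "hand_motion", "payload": {
  "moves": [
    [[0, 0, 0.02], 0, 0.058],
    [[0, 0, 0.02], 0, 0.058],
    [[0, 0, 0], 0, 0.058]
  ]
}}

```text
time_s: 7.4
position: [0.5208, -0.0302, 0.022]
tool_rot: [[-0.07, 0.998, 0.001], [0.998, 0.07, -0.0], [-0.0, 0.001, -1.0]]
ft_force: [-2.4, -0.2, 6.0]
grip_width: 0.0632
gripper_force: 45.3
```

Contact: 6 N up at the expected height. Release, rise, and turn 90° for the broad sides.

{"api": "hand_motion", "payload": {
  "moves": [
    [[0, 0, 0], 0, 0.085],
    [[0, 0, 0], 0, 0.085],
    [[0, 0, 0], 0, 0.085],
    [[0, 0, 0], 0, 0.085],
    [[0, 0, 0], 0, 0.085],
    [[0, 0, 0], 0, 0.085]
  ]
}}

```text
time_s: 8.0
position: [0.5207, -0.0301, 0.0213]
tool_rot: [[-0.07, 0.998, 0.0], [0.998, 0.07, -0.0], [-0.0, 0.0, -1.0]]
ft_force: [0.8, -0.4, 0.8]
grip_width: 0.0848
gripper_force: 0.0
```

{"api": "hand_motion", "payload": {
  "moves": [
    [[0, 0, -0.2], 0, 0.085],
    [[0, 0, -0.4], 0, 0.085],
    [[0, 0, -0.6], 0, 0.085],
    [[0, 0, -0.6], 0, 0.085],
    [[0, 0, -0.2], 0, 0.085],
    [[0, 0, 0], 0, 0.085]
  ]
}}

```text
time_s: 8.6
position: [0.5212, -0.0302, 0.1228]
tool_rot: [[-0.07, 0.998, 0.003], [0.998, 0.07, -0.001], [-0.001, 0.003, -1.0]]
ft_force: [-0.4, 0.8, -0.9]
grip_width: 0.085
gripper_force: 0.0
```

{"api": "hand_motion", "payload": {
  "moves": [
    [[0, 0, 0], 8.59, 0.085],
    [[0, 0, 0], 8.59, 0.085],
    [[0, 0, 0], 8.59, 0.085],
    [[0, 0, 0], 8.59, 0.085],
    [[0, 0, 0], 8.59, 0.085],
    [[0, 0, 0], 8.59, 0.085],
    [[0, 0, 0], 8.59, 0.085],
    [[0, 0, 0], 8.59, 0.085],
    [[0, 0, 0], 8.59, 0.085],
    [[0, 0, 0], 8.59, 0.085]
  ]
}}

```text
time_s: 9.6
position: [0.52, -0.03, 0.1199]
tool_rot: [[0.991, 0.135, -0.003], [0.135, -0.991, 0.001], [-0.003, -0.001, -1.0]]
ft_force: [-0.1, 0.6, -0.4]
grip_width: 0.085
gripper_force: 0.0
```

{"api": "hand_motion", "payload": {
  "moves": [
    [[0, 0, 0], 4, 0.085],
    [[0, 0, 0], 0, 0.085]
  ]
}}

```text
time_s: 9.8
position: [0.5201, -0.03, 0.1201]
tool_rot: [[0.997, 0.071, -0.002], [0.071, -0.997, 0.001], [-0.002, -0.001, -1.0]]
ft_force: [-0.5, -0.0, -0.3]
grip_width: 0.085
gripper_force: 0.0
```

```bash
python3 go.py 0.5208 -0.0302 0.022 -86.0
```

Run:
```python
from rig import env
import cv2
p=env.get_image("scene")["pixels"][180:320,290:440,::-1]
cv2.imwrite("pics/s3.png",cv2.resize(p,None,fx=4,fy=4,interpolation=cv2.INTER_CUBIC))
```

```text
d tool [0.0009 0.0004 0.0981] yaw -85.94 turn 0.06 f [-0.5 -0.  -0.3] t 9.8 w 0.085
```

View pics/s3.png

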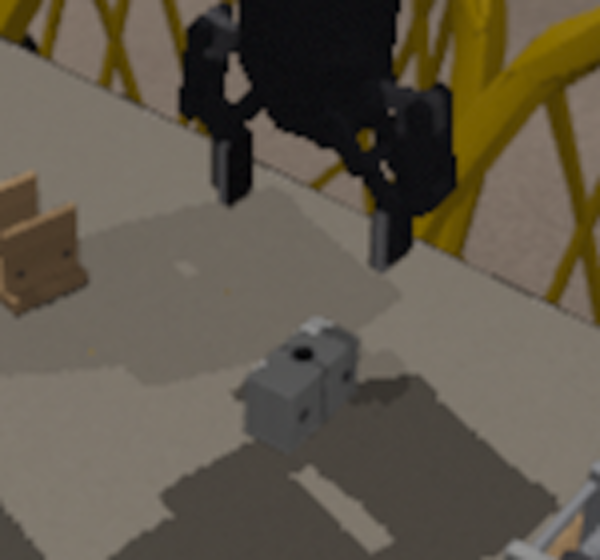

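The mould stands free and upright on the bench at (300,385), hole up, with the fingers now across its broad sides. I'll lower and regrip.

{"api": "hand_motion", "payload": {
  "moves": [
    [[0.02, 0, 0.2], 0, 0.085],
    [[0, 0, 0.4], 0, 0.085],
    [[0, 0, 0.5], 0, 0.07],
    [[0, 0, 0.4], 0, 0.06],
    [[0, 0, 0.28], 0, 0.06],
    [[0, 0, 0.12], 0, 0.06],
    [[0, 0, 0.04], 0, 0.06],
    [[0, 0, 0], 0, 0.06]
  ]
}}

```text
time_s: 10.65
position: [0.5218, -0.0301, 0.0243]
tool_rot: [[0.997, 0.072, 0.0], [0.072, -0.997, -0.0], [0.0, 0.0, -1.0]]
ft_force: [-0.4, -0.4, -0.1]
grip_width: 0.0598
gripper_force: 0.0
```

```bash
python3 go.py 0.5208 -0.0302 0.022 -86.0
```

```text
d tool [-0.001   0.0001  0.0023] yaw -85.88 turn 0.12 f [-0.4 -0.4 -0.1] t 10.65 w 0.0598
```

{"api": "hand_motion", "payload": {
  "moves": [
    [[0, 0, 0], 0, 0.025],
    [[0, 0, 0], 0, 0.025],
    [[0, 0, 0], 0, 0.025],
    [[0, 0, 0], 0, 0.025],
    [[0, 0, 0], 0, 0.025],
    [[0, 0, 0], 0, 0.025],
    [[0, 0, 0], 0, 0.025]
  ],
  "grip_force": 60
}}

```text
time_s: 11.35
position: [0.5221, -0.0301, 0.0251]
tool_rot: [[0.997, 0.072, 0.002], [0.072, -0.997, -0.0], [0.001, 0.001, -1.0]]
ft_force: [-1.0, 0.9, 5.7]
grip_width: 0.0287
gripper_force: 60.5
```

{"api": "hand_motion", "payload": {
  "moves": [
    [[0, 0, -0.08], 0, 0.025],
    [[0, 0, -0.2], 0, 0.025],
    [[0, 0, -0.4], 0, 0.025],
    [[0, 0, -0.5], 0, 0.025],
    [[0, 0, -0.4], 0, 0.025],
    [[0, 0, -0.2], 0, 0.025],
    [[0, 0, -0.1], 0, 0.025],
    [[0, 0, 0], 0, 0.025]
  ]
}}

```text
time_s: 12.15
position: [0.5216, -0.03, 0.1185]
tool_rot: [[0.997, 0.071, 0.0], [0.071, -0.997, -0.0], [0.0, 0.0, -1.0]]
ft_force: [-0.5, -0.3, -1.5]
grip_width: 0.0291
gripper_force: 59.7
```

```bash
python3 go.py 0.5208 -0.0302 0.022 -86.0
```

```text
d tool [-0.0009  0.0001  0.0965] yaw -85.91 turn 0.09 f [-0.5 -0.3 -1.5] t 12.15 w 0.0291
```

```bash
python3 go.py 0.5664 -0.2171 0.1185 -86.0
```

```text
d tool [ 0.0313  0.1898 -0.    ] yaw -85.91 turn 0.09 f [-0.5 -0.3 -1.5] t 12.15 w 0.0291
```

{"api": "hand_motion", "payload": {
  "moves": [
    [[0.02, 0.2, 0], 0, 0.025],
    [[0.06, 0.5, 0], 0, 0.025],
    [[0.08, 0.6, 0], 0, 0.025],
    [[0.1, 0.6, 0], 0, 0.025],
    [[0.1, 0.6, 0], 0, 0.025],
    [[0.1, 0.56, 0], 0, 0.025],
    [[0.08, 0.4, 0], 0, 0.025],
    [[0.06, 0.2, 0], 0, 0.025],
    [[0.02, 0.04, 0], 0, 0.025],
    [[0, 0, 0], 0, 0.025]
  ]
}}

```text
time_s: 13.15
position: [0.5656, -0.212, 0.1178]
tool_rot: [[0.997, 0.072, -0.001], [0.072, -0.997, 0.001], [-0.001, -0.001, -1.0]]
ft_force: [-0.1, 0.5, -0.6]
grip_width: 0.0287
gripper_force: 59.7
```

```bash
python3 go.py 0.5664 -0.2171 0.0545 -86.0
```

```text
d tool [0.0005 0.0052 0.0633] yaw -85.9 turn 0.1 f [-0.1  0.5 -0.6] t 13.15 w 0.0287
```

{"api": "hand_motion", "payload": {
  "moves": [
    [[0.01, 0.1, 0.1], 0, 0.025],
    [[0, 0, 0.3], 0, 0.025],
    [[0, 0, 0.36], 0, 0.025],
    [[0, 0, 0.3], 0, 0.025],
    [[0, 0, 0.16], 0, 0.025],
    [[0, 0, 0.04], 0, 0.025],
    [[0, 0, 0], 0, 0.025]
  ]
}}

```text
time_s: 13.85
position: [0.5668, -0.2172, 0.0555]
tool_rot: [[0.997, 0.072, 0.0], [0.072, -0.997, -0.0], [0.0, 0.0, -1.0]]
ft_force: [0.1, 0.6, -1.8]
grip_width: 0.0287
gripper_force: 59.7
```

```bash
python3 go.py 0.5664 -0.2171 0.0545 -86.0
```

Run:
```python
from rig import env
import cv2
p=env.get_image("scene")["pixels"][260:370,395:495,::-1]
cv2.imwrite("pics/s4.png",cv2.resize(p,None,fx=5,fy=5,interpolation=cv2.INTER_CUBIC))
```

```text
d tool [-0.0004 -0.0001  0.001 ] yaw -85.89 turn 0.11 f [ 0.1  0.6 -1.8] t 13.85 w 0.0287
```

View pics/s4.png

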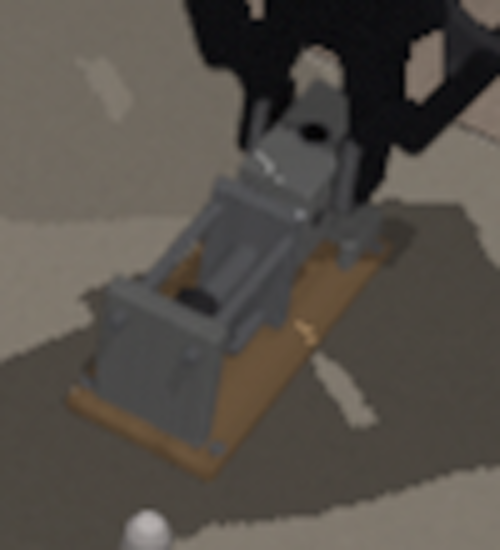

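The mould at (290,150) is centred behind the gate's top edge, (222,185)–(325,220), above the stop and hole up. I'll push the gate back with its end.

To row units: -0.002 m is -0.04.

{"api": "hand_motion", "payload": {
  "moves": [
    [[-0.04, 0, 0], 0, 0.025],
    [[0, 0, 0], 0, 0.025]
  ],
  "only": "pos|ft"
}}

```text
position: [0.5647, -0.2175, 0.0559]
ft_force: [0.7, -0.2, -2.2]
```

{"api": "hand_motion", "payload": {
  "moves": [
    [[-0.04, 0, 0], 0, 0.025],
    [[0, 0, 0], 0, 0.025]
  ],
  "only": "pos|ft"
}}

```text
position: [0.5627, -0.2177, 0.0556]
ft_force: [0.0, 0.3, -1.9]
```

{"api": "hand_motion", "payload": {
  "moves": [
    [[-0.04, 0, 0], 0, 0.025],
    [[0, 0, 0], 0, 0.025]
  ],
  "only": "pos|ft"
}}

```text
position: [0.5609, -0.2178, 0.0556]
ft_force: [2.1, 0.4, -1.5]
```

{"api": "hand_motion", "payload": {
  "moves": [
    [[-0.04, 0, 0], 0, 0.025],
    [[0, 0, 0], 0, 0.025]
  ],
  "only": "pos|ft"
}}

```text
position: [0.5588, -0.218, 0.0555]
ft_force: [3.0, 1.0, 0.3]
```

{"api": "hand_motion", "payload": {
  "moves": [
    [[-0.04, 0, 0], 0, 0.025],
    [[0, 0, 0], 0, 0.025]
  ]
}}

```text
time_s: 14.9
position: [0.5567, -0.2181, 0.0554]
tool_rot: [[0.997, 0.071, 0.0], [0.071, -0.997, -0.0], [0.0, 0.0, -1.0]]
ft_force: [3.8, 0.1, -0.3]
grip_width: 0.0294
gripper_force: 59.8
```

Gate contact came within 0.5 mm of where the fit put it. I'll push on to about 3.5 mm past the seat, then lower.

{"api": "hand_motion", "payload": {
  "moves": [
    [[-0.06, 0, 0], 0, 0.025],
    [[-0.06, 0, 0], 0, 0.025],
    [[-0.06, 0, 0], 0, 0.025],
    [[-0.06, 0, 0], 0, 0.025],
    [[-0.014, 0, 0], 0, 0.025],
    [[0, 0, 0], 0, 0.025]
  ],
  "only": "pos|ft"
}}

```text
position: [0.5441, -0.2191, 0.0554]
ft_force: [5.1, -1.2, -1.1]
```

{"api": "hand_motion", "payload": {
  "moves": [
    [[0, 0, 0.04], 0, 0.025],
    [[0, 0, 0.04], 0, 0.025],
    [[0, 0, 0.04], 0, 0.025],
    [[0, 0, 0.04], 0, 0.025],
    [[0, 0, 0], 0, 0.025]
  ],
  "only": "pos|ft|width"
}}

```text
position: [0.5441, -0.2189, 0.0471]
ft_force: [4.9, -1.1, -1.7]
grip_width: 0.029
```

To row units: 0.002 m is 0.04.

{"api": "hand_motion", "payload": {
  "moves": [
    [[0, 0, 0.04], 0, 0.025],
    [[0, 0, 0.04], 0, 0.025],
    [[0, 0, 0.04], 0, 0.025],
    [[0, 0, 0], 0, 0.025]
  ],
  "only": "pos|ft|width"
}}

```text
position: [0.544, -0.2189, 0.041]
ft_force: [4.9, 0.1, -3.1]
grip_width: 0.0292
```

{"api": "hand_motion", "payload": {
  "moves": [
    [[0, 0, 0.04], 0, 0.025],
    [[0, 0, 0.04], 0, 0.025],
    [[0, 0, 0.04], 0, 0.025],
    [[0, 0, 0], 0, 0.025]
  ],
  "only": "pos|ft|width"
}}

```text
position: [0.544, -0.2189, 0.035]
ft_force: [4.5, -0.4, -2.2]
grip_width: 0.0291
```

{"api": "hand_motion", "payload": {
  "moves": [
    [[0, 0, 0.02], 0, 0.025],
    [[0, 0, 0.02], 0, 0.025],
    [[0, 0, 0], 0, 0.025]
  ]
}}

```text
time_s: 17.1
position: [0.5441, -0.2189, 0.0332]
tool_rot: [[0.997, 0.071, 0.0], [0.071, -0.997, 0.0], [0.0, -0.0, -1.0]]
ft_force: [4.0, 1.0, 0.0]
grip_width: 0.0291
gripper_force: 59.9
```

To row units: 0.0007 m is 0.014.

{"api": "hand_motion", "payload": {
  "moves": [
    [[0, 0, 0.014], 0, 0.025],
    [[0, 0, 0], 0, 0.025]
  ],
  "only": "pos|ft|width"
}}

```text
position: [0.5441, -0.2189, 0.0331]
ft_force: [4.2, 0.9, 5.4]
grip_width: 0.029
```

{"api": "hand_motion", "payload": {
  "moves": [
    [[0, 0, 0.01], 0, 0.025],
    [[0, 0, 0], 0, 0.025]
  ],
  "only": "pos|ft|width"
}}

```text
position: [0.5441, -0.2189, 0.0331]
ft_force: [2.3, 2.2, 9.1]
grip_width: 0.0295
```

It is on the base, with 9 N up. Next I'll ease it back towards the stop with the gate following, then release.

To row units: -0.0005 m is -0.01, 0.001 m is 0.02.

{"api": "hand_motion", "payload": {
  "moves": [
    [[0.02, 0, -0.01], 0, 0.025],
    [[0.02, 0, -0.004], 0, 0.025],
    [[0.016, 0, 0], 0, 0.025],
    [[0, 0, 0], 0, 0.025]
  ],
  "only": "pos|ft|width"
}}

```text
position: [0.5468, -0.2187, 0.0331]
ft_force: [2.2, 1.9, 6.9]
grip_width: 0.0288
```

{"api": "hand_motion", "payload": {
  "moves": [
    [[0, 0, 0], 0, 0.035],
    [[0, 0, 0], 0, 0.045],
    [[0, 0, 0], 0, 0.055],
    [[0, 0, 0], 0, 0.06],
    [[0, 0, 0], 0, 0.06],
    [[0, 0, 0], 0, 0.06]
  ],
  "grip_force": 20
}}

```text
time_s: 18.5
position: [0.5467, -0.2187, 0.0327]
tool_rot: [[0.997, 0.071, -0.0], [0.071, -0.997, 0.0], [-0.0, -0.0, -1.0]]
ft_force: [0.1, -0.3, 0.3]
grip_width: 0.0598
gripper_force: 0.0
```

```bash
python3 - <<'E'
from rig import env
import cv2
p=env.get_image("scene")["pixels"][260:370,395:495,::-1]
cv2.imwrite("pics/s5.png",cv2.resize(p,None,fx=5,fy=5,interpolation=cv2.INTER_CUBIC))
E
```

```text
(no output)
```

View pics/s5.png

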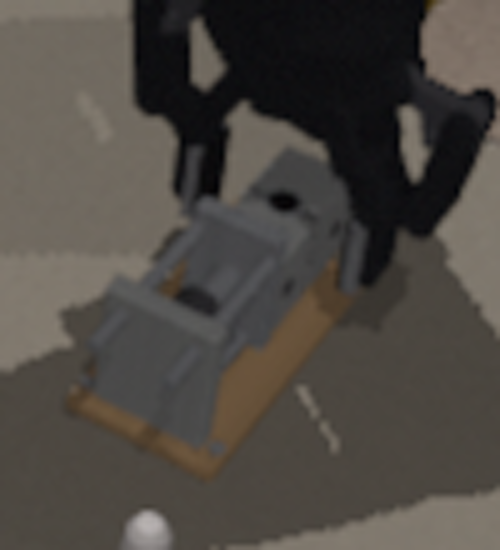

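The mould sits between gate and stop at (300,230), hole up, with the fingers open and clear at both sides. I'll retreat upward and away, then check.

To row units: -0.045 m is -0.9, -0.04 m is -0.8.

{"api": "hand_motion", "payload": {
  "moves": [
    [[0, 0, -0.16], 0, 0.06],
    [[0, 0, -0.4], 0, 0.06],
    [[0, 0, -0.6], 0, 0.06],
    [[0, 0, -0.8], 0, 0.06],
    [[0, 0, -0.8], 0, 0.06],
    [[0, -0.4, -0.4], 0, 0.06],
    [[0, -0.8, 0], 0, 0.06],
    [[0, -0.9, 0], 0, 0.06],
    [[0, -0.9, 0], 0, 0.06],
    [[0, -0.8, 0], 0, 0.06]
  ],
  "only": "time|pos|ft"
}}

```text
time_s: 19.55
position: [0.5327, -0.0273, 0.1916]
ft_force: [1.0, -0.2, 0.2]
```

{"api": "hand_motion", "payload": {
  "moves": [
    [[0, -0.4, 0], 0, 0.06],
    [[0, 0, 0], 0, 0.06],
    [[0, 0, 0], 0, 0.06]
  ],
  "only": "time|pos|ft"
}}

```text
time_s: 19.85
position: [0.5319, -0.0095, 0.1913]
ft_force: [0.0, -0.1, -0.2]
```

Run:
```python
from rig import env
import cv2, numpy as np
s=env.get_image("scene")["pixels"][:,:,::-1]; t=env.get_image("top")["pixels"][:,:,::-1]
f=lambda p,k:cv2.resize(p,None,fx=k,fy=k,interpolation=cv2.INTER_CUBIC)
o=np.zeros((600,800,3),np.uint8)
o[:420,:400]=f(s[285:355,405:472],6)[:420,:400]; o[:560,410:800]=f(t[180:260,418:474],7)[:560,:390]
cv2.imwrite("pics/end.png",o)
```

```text
(no output)
```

View pics/end.png

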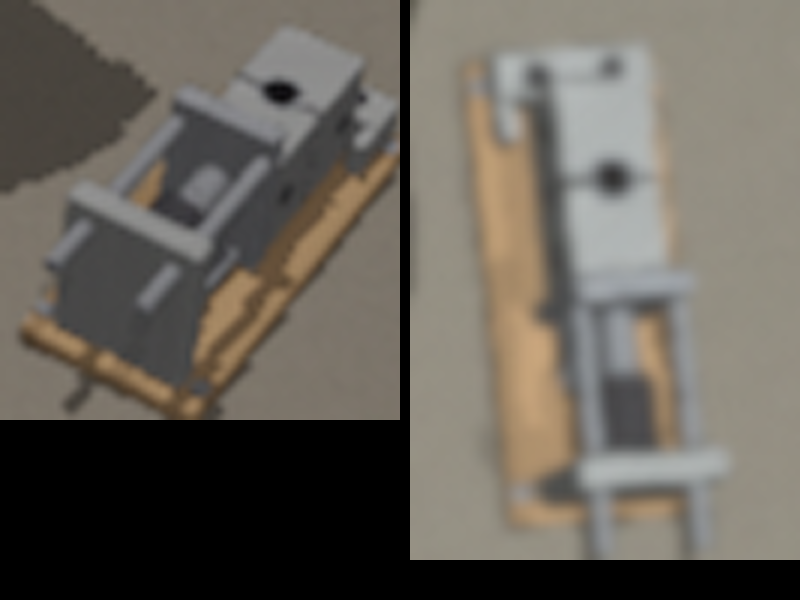

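The mould sits square against the stop between the lugs, with the pour hole up. The hole is at (612,179) in the top crop. The gate bears on its end at row 272, about 6 px or 13 mm back from rest. Contact height matched the base top at 8 mm and nothing touches the robot, so I'm handing in.

```bash
python3 -c "
from rig import env
print(env.close_job())"
```

```text
the job is handed in; nothing more can be done
None
```

The mould is clamped in the holder against the stop, pour hole up, and the job was handed in at about 20 s with the arm clear and the pot and bottles never approached; no verdict was printed.

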